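# Restock the shoemaker's bench caddy

## Task

Restock the bench caddy with the full stock lying about on the bench: lay both wound reels of thread crosswise in the sloping chute so that they roll down to its front stop, one behind the other, stand the lidded paste jar upright in the round well of the wooden block, and set the lidded tack tin flat, lid up, in the steel tray. Set the glass jar down gently in its well, do not drop it. Leave the empties - the bare reel, the open jar and the open tin - where they are.

Things in the scene. Friction and masses are not known exactly. Their poses are not given: they have to be found in the camera images.
- thread_reel_1: Full reel of cream thread lying on its side, 72 mm long: two wooden flanges, 54 mm in diameter and 4 mm thick, and the thread wound between them to 45 mm diameter. 120 g. Rolls freely. Origin: its middle, on the axis (27 mm above the bench as it lies); x along the axis, y and z turn as it rolls.
- thread_reel_2: Second full reel of thread, same as thread_reel_1 and interchangeable with it.
- empty_reel: Look-alike: a bare reel lying on its side, the same flanges (54 mm) and length (72 mm), but with only the thin 17 mm wooden core between them. Origin and axes as for the full reels. Stays where it is; it rolls freely if pushed.
- paste_jar: Full jar of paste, amber glass, with a bright steel screw lid, standing upright: 56 mm in diameter (lid the same), 72 mm tall with its lid (the lid is the top 13 mm), about 220 g. Origin: centre of its underside; z up.
- empty_jar: Look-alike: the same amber glass jar, empty and without a lid, so open at the top: 56 mm in diameter, 60 mm tall. Origin: centre of its underside. Stays where it is.
- tack_tin: Full tack tin, a small rectangular metal box with its steel lid on, lying flat, lid up: 60 x 42 mm and 28 mm tall, about 150 g. Origin: centre of its underside; x along its 60 mm length; z up.
- empty_tin: Look-alike: the base of such a tin, empty and open at the top: 59 x 41 mm, 22 mm tall. Origin: centre of its underside. Stays where it is.
- reel_chute: Sloping plywood chute in the caddy. Origin: centre of underside, 8 mm above the bench; x along its 165 mm length, away from the robot; y across (96 mm wide). Floor rises 9 deg from z = 10 mm at the front to 36 mm at the open back; side walls 22 mm high, 88 mm apart; stop 36 mm high. A reel let go across it at x = 20 to 40 mm rolls down: the first to x = -50, z = 43, the next to x = 4, z = 51 mm.
- jar_block: Wooden block 40 mm high in the caddy. Origin: centre of underside, 8 mm above the bench; x along its 165 mm length, away from the robot; y across (96 mm wide). Round well 76 mm in diameter, 28 mm deep (floor at z = 12 mm), centred at x = 12 mm, y = 0. The two 15 mm holes near its front edge are for brushes and stay empty.
- tin_tray: Rectangular open steel tray, 25 mm high, 155 x 86 mm inside, floor at z = 5 mm. Origin: centre of underside, 8 mm above the bench; x along its 165 mm length, away from the robot; y across (96 mm wide). The three inserts (chute, block, tray) stand side by side in any order in a plywood caddy 183 x 312 mm, whose front and back walls are 36 mm and end walls 60 mm high.
Not all that is in view belongs to the job. Leave any red look-alike of the tack_tin alone.

How it is judged:
At the end, for the whole second after the job is handed in: Both full reels rest crosswise (0.3 rad) on the chute floor, axes less than 22 mm behind its middle; the jar stands upright (0.15 rad) on the well's floor (6 mm), the tin in the tray (5 mm); all slower than 0.02 m/s; the empties are within 30 mm of their start (x of thread_reel_1 in the frame of reel_chute between -0.07 and 0.022 m and y of thread_reel_1 in the frame of reel_chute between -0.013 and 0.013 m and z of thread_reel_1 in the frame of reel_chute between 0.034 and 0.062 m and angle between the x axis of each of thread_reel_1, thread_reel_2 and the y axis of reel_chute, either way round below 0.3 rad and x of thread_reel_2 in the frame of reel_chute between -0.07 and 0.022 m and y of thread_reel_2 in the frame of reel_chute between -0.013 and 0.013 m and z of thread_reel_2 in the frame of reel_chute between 0.034 and 0.062 m and x of paste_jar in the frame of jar_block between -0.001 and 0.025 m and y of paste_jar in the frame of jar_block between -0.013 and 0.013 m and z of paste_jar in the frame of jar_block between 0.007 and 0.018 m and angle between each of paste_jar, tack_tin's own z axis and vertical below 0.15 rad and x of tack_tin in the frame of tin_tray between -0.059 and 0.059 m and y of tack_tin in the frame of tin_tray between -0.024 and 0.024 m and z of tack_tin in the frame of tin_tray between 0.001 and 0.01 m and linear speed of each of thread_reel_1, thread_reel_2, paste_jar, tack_tin below 0.02 m/s and distance of each of empty_reel, empty_jar, empty_tin from where it was at the start of the episode below 0.03 m); the robot touches nothing.
It fails at once if the glass jar is dropped: let go more than 12 mm above the floor of its well (contact force between paste_jar and the fingers below 0.05 N and x of paste_jar in the frame of jar_block between -0.02 and 0.044 m and y of paste_jar in the frame of jar_block between -0.032 and 0.032 m and z of paste_jar in the frame of jar_block above 0.024 m).
It also fails if it takes over 120 s, if anything falls off the work surface, if the arm or the gripper's body presses on something with over 40 N, if the wrist force passes 120 N, or if a joint passes its speed limit or range.

## Robot

A 7-joint arm with a two-finger parallel gripper is mounted at the origin on the work surface. World frame = base frame: x ahead of the robot, y to its left, z up, the work surface at z = 0. Lengths are in m, angles in rad, forces in N, time in s.
With the tool pointing down it reaches from about 0.425 to 0.875 m from the base axis. Payload 4.7 kg.
Tool frame: the origin (TCP) lies at the very end of the fingers, on their centre line; the grasp point (between the pads) lies 19 mm behind it; z points along the fingers, y is the line along which they close (so a half turn about z gives the same grasp; the last joint's range is limited). The gripper opens to 87 mm and grips with 3 to 60 N. Pads are 19 mm wide; open, the fingers measure 117 mm over their backs; the gripper's body (75 mm by 190 mm) begins 51 mm behind the grasp point.
Start: joints at [1.149, 0.321, -0.07, 1.45, 0.023, 1.371, -0.057], TCP at [0.274, -0.589, 0.223] pointing down, gripper open.
Joint ranges: [-2.86, 2.86], [-0.3, 2.09], [-1.38, 1.24], [0.06, 2.45], [-1.56, 4.7], [0.09, 2.05], [-2.69, 2.69]. Speed limits (rad/s): [2.57, 2.57, 3.14, 3.14, 3.14, 3.14, 3.14].

## Interface

Orientations are given as a unit quaternion [w, x, y, z].
In Python, from bench import status, camera, workorder gives the robot as it stands.
- The arm moves only by the shell command python3 -m inch 'ROWS'. ROWS is JSON, a list of rows, each an object of numbers: "x", "y", "z": the shift along the tool's x, y, z in m; "yaw": the turn about the tool's z in degrees; "gripper": the opening, from 0 (shut) to 1 (fully open). In form: [{"x": .., "y": .., "z": .., "yaw": .., "gripper": ..}, ...]. A call has 1 to 8 rows; each row shifts and turns the commanded pose from where the row before left it, along the tool's axes as they then stand; what a row does not reach is not made up. A row lasts 1/12 s, in which the tool goes at most 41.7 mm and 7.16 degrees, less where a joint would pass 70% of its speed; a pose out of reach is approached as far as the arm can. A call is refused whole if a number of a shift passes 0.0417 or a number of a turn 7.16, either way. A call with a gripper value outside its range is refused whole. The fingers move at their own pace and stop on an object; the grip force is fixed at half the most. Time passes only in rows, so rows that do not move let the fingers close. It gives the time, the measured TCP pose, the force, the opening and the grip force at its end, in the units of the state.
- status.get_state(): the state, without advancing time (a new reading comes with each control period).
- camera(name): name is "side" or "top"; returns a dict with "pixels" (420x560x3 uint8, blue, green, red), "K" (3x3 intrinsics, pixels), "distortion" ([k1, k2, p1, p2, k3] as OpenCV has them; the pictures are not rectified), "position" and "orientation" of the camera in the world. Camera axes: x right, y down, z forward; pixel columns grow to the right and rows downward; lengths in m; the calibration is good to about 2 mm. A picture is of the moment at which its call begins. There is no depth.
- workorder.finish_job(): hands the job in; it is judged then, once.
The state is a dict: "t": time; "qpos": joint angles; "joint_velocities": joint speeds; "tau": joint torques, N m; "ee_pos": TCP position; "orientation": TCP orientation; "wrist_force": force on the tool from outside, world axes, zero at the start; "moment": the same for the moment, N m; "gripper_width": opening from 0.0 (shut) to 1.0 (fully open); "grasp_force": force on a finger pad.
Only numpy, scipy, OpenCV 4.12 (cv2) and the standard library are available. Lean on these libraries where they do the work, as an engineer would, in place of code of your own. Each camera call takes 0.05 s, during which the arm holds its last target. There are 200 camera calls.

## Working session

There is one attempt and no reset: what is moved stays moved. The work goes in short steps, Python scripts to look and compute and a shell command to move; the robot and the scene stay as the last step left them, time stands still between calls to the robot, and variables do not carry over. Pictures are saved under pics/ and viewed, at most 14 in all, crops included, and the job is handed in when it is done.

```bash
mkdir -p pics; ls; python3 - <<'E'
from bench import status,camera
import cv2
for n in("top","side"):
    c=camera(n); cv2.imwrite(f"pics/{n}0.png",cv2.resize(c["pixels"],(800,600),interpolation=cv2.INTER_CUBIC)); print(n,c["K"],c["distortion"],c["position"],c["orientation"])
print(status.get_state())
E
```

```text
pics
top [[417.44450499   0.         279.47351847]
 [  0.         417.44450499 211.02840208]
 [  0.           0.           1.        ]] [0.00789061 0.         0.         0.         0.        ] [ 0.55272421 -0.05663507  1.06163225] [ 0.0280126  -0.69780331  0.71569073 -0.00852122]
side [[428.9667682    0.         287.46630798]
 [  0.         428.9667682  211.65703235]
 [  0.           0.           1.        ]] [-0.04607152  0.          0.          0.          0.        ] [0.59350102 0.78002838 0.79149682] [ 0.00731177  0.00515386  0.91066672 -0.41304491]
{'t': 0.1, 'qpos': array([ 1.14907983,  0.32176676, -0.0700926 ,  1.45153826,  0.02258997,
        1.37082588, -0.05689346]), 'joint_velocities': array([-9.61411854e-04, -1.01699518e-04,  2.02100888e-04, -2.29170746e-03,
        2.93418442e-04,  8.87995956e-05, -7.18293676e-04]), 'tau': array([-1.46072987e-03, -4.92575741e+01, -4.06633392e-01, -3.13399959e+01,
       -6.41336432e-02,  3.93866468e-02,  8.53620782e-05]), 'ee_pos': array([ 0.27415038, -0.58880566,  0.22156674]), 'orientation': array([-8.45206778e-04,  9.76347147e-01,  2.16207033e-01, -2.28892227e-04]), 'wrist_force': array([ 0.02957617, -0.37679539,  0.16331988]), 'moment': array([-0.01831558, -0.01726694,  0.00615665]), 'grasp_force': 0.0, 'gripper_width': 0.9995330711990282}
```

View pics/top0.png

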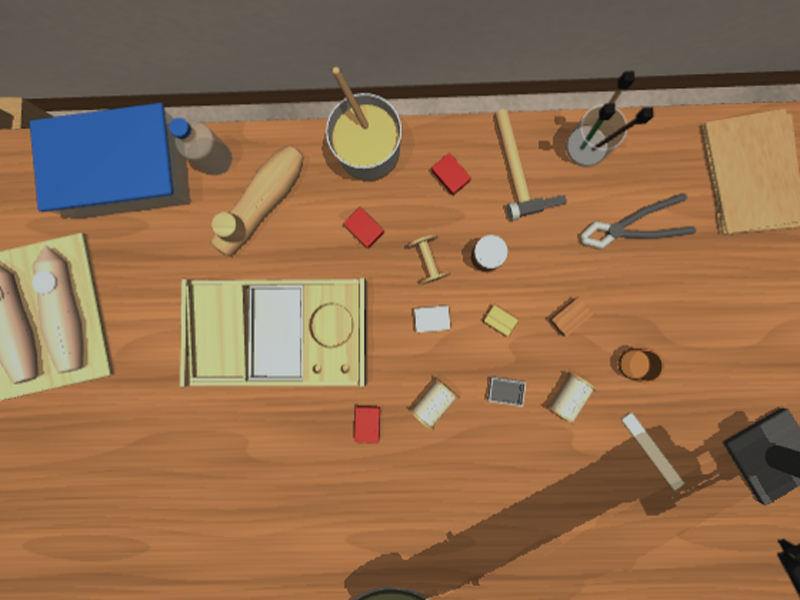

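View pics/side0.png

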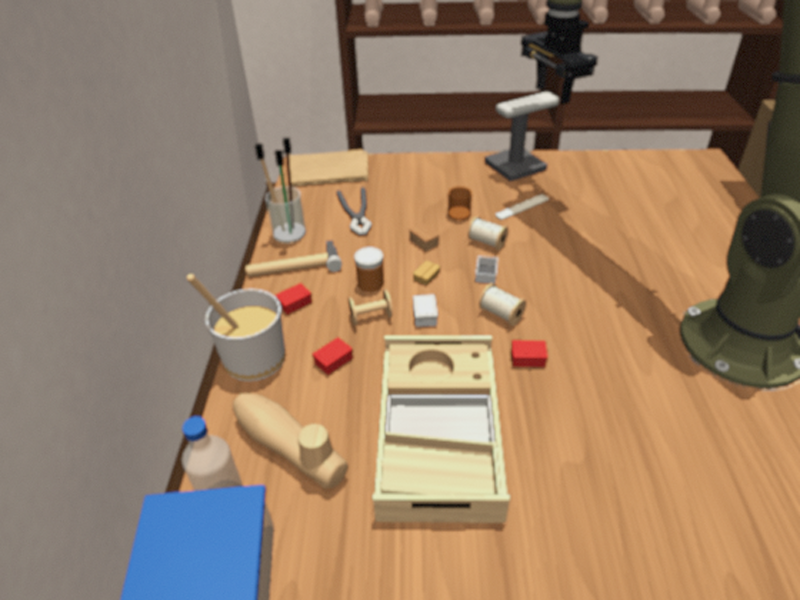

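The top view has the caddy at view pixels (182–366, 278–386): chute left, tray middle, block right. The full reels are at (434,402) and (571,396), the lidded jar at (490,252), the white-lidded tin at (432,319). The empties are at (428,259), (640,363) and (507,391). There is also a stand at right near (770,455). I'll enlarge these for measuring.

```bash
cat > h.py <<'E'
import numpy as np,cv2
from bench import status,camera
from scipy.spatial.transform import Rotation as R
def ray(c,u,v):
    p=cv2.undistortPoints(np.array([[[u,v]]],float),c["K"],np.array(c["distortion"]))[0,0]
    q=np.array(c["orientation"]); return R.from_quat(q[[1,2,3,0]]).apply([p[0],p[1],1])
def pt(c,u,v,z):
    d=ray(c,u,v); o=np.array(c["position"]); return o+d*(z-o[2])/d[2]
def proj(c,P):
    q=np.array(c["orientation"]);rv=R.from_quat(q[[1,2,3,0]]).inv()
    return cv2.projectPoints(np.array(P,float).reshape(-1,3),rv.as_rotvec(),-rv.apply(c["position"]),c["K"],np.array(c["distortion"]))[0][:,0]
def crop(c,x0,y0,w,h,s,name):  # shown pixel U -> u=x0+(U+.5)/s-.5
    cv2.imwrite(name,cv2.resize(c["pixels"][y0:y0+h,x0:x0+w],None,fx=s,fy=s,interpolation=cv2.INTER_CUBIC))
def cp(c,x0,y0,s,U,V,z): return pt(c,x0+(U+.5)/s-.5,y0+(V+.5)/s-.5,z)
E
python3 - <<'E'
from h import *
c=camera("top")
crop(c,240,150,240,150,3.3333,"pics/obj.png"); crop(c,120,185,145,95,5.5,"pics/cad.png")
E
```

```text
(no output)
```

View pics/obj.png

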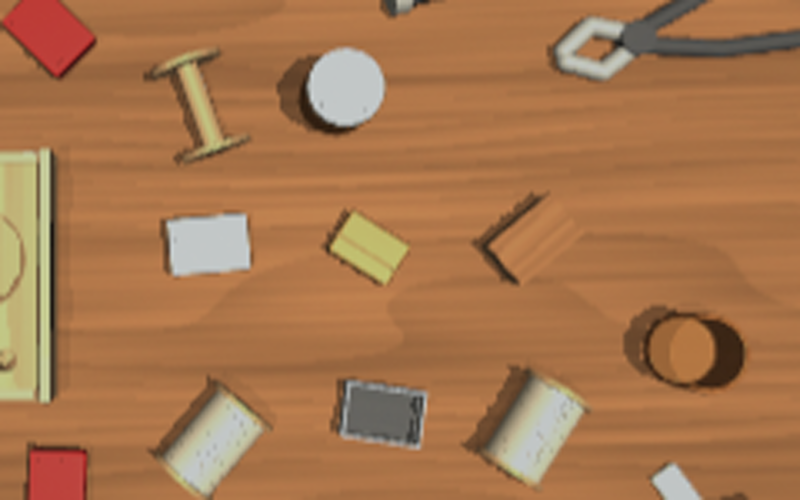

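View pics/cad.png

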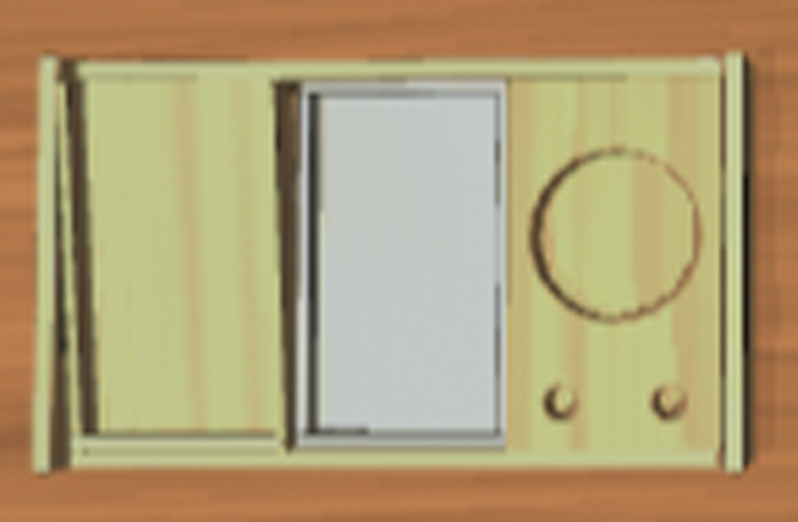

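Crop 1 readings: jar lid centre (345,88); tin lid corners (166,220), (248,213), (251,270), (172,276). Reel A's flange middles are at (181,475) and (240,405), reel B's at (503,465) and (556,390). Crop 2 readings: well centre (617,235) with radius about 85, caddy end-wall tops from x 35 to 742, tray rim from (298,80) to (507,445).

```bash
python3 - <<'E'
from h import *
np.set_printoptions(precision=4,suppress=True)
c=camera("top")
o=lambda U,V,z:cp(c,240,150,3.3333,U,V,z)[:2]
k=lambda U,V,z:cp(c,120,185,5.5,U,V,z)[:2]
def d(a,b):v=b-a;return np.hypot(*v)*1e3,np.degrees(np.arctan2(v[1],v[0]))
print("jar",o(345,88,.072),"dia",d(o(306,88,.072),o(384,88,.072)))
t=[o(*p,.028) for p in[(166,220),(248,213),(251,270),(172,276)]]
print("tin",np.mean(t,0),[d(t[i],t[(i+1)%4]) for i in range(4)])
for n,a,b in(("A",(181,475),(240,405)),("B",(503,465),(556,390))):
    a,b=o(*a,.035),o(*b,.035);print(n,(a+b)/2,d(a,b))
print("ereel",(o(183,63,.035)+o(211,149,.035))/2,d(o(183,63,.035),o(211,149,.035)))
print("ejar",o(696,350,.06),"etin",o(382,413,.022))
print("well",k(617,235,.048),d(k(532,235,.048),k(702,235,.048)))
w=[k(*p,.06) for p in((42,58),(35,470),(742,470),(742,53))]
print("caddy",np.mean(w,0),[d(w[i],w[(i+1)%4]) for i in range(4)])
r=[k(*p,.033) for p in((300,80),(297,445),(506,447),(508,80))]
print("tray",np.mean(r,0),[d(r[i],r[(i+1)%4]) for i in range(4)])
# side check with predicted centres
s=camera("side")
print("side*1.4286", proj(s,[[*o(345,88,.072),.072],[*np.mean(t,0),.028],[*k(617,235,.048),.048]])*1.42857)
st=status.get_state();q=st["orientation"];M=R.from_quat(q[[1,2,3,0]]).as_matrix();print(M)
# stand: base
print("stand base",pt(c,770/1.4286,455/1.4286,0.1))
E
```

```text
jar [ 0.6835 -0.1832] dia (np.float64(55.318904689958025), np.float64(-91.6395583938608))
tin [ 0.5753 -0.0848] [(np.float64(61.056785472956975), np.float64(-86.58881849263481)), (np.float64(42.3020216686778), np.float64(-178.64950047943057)), (np.float64(58.64884554043056), np.float64(92.93267543873907)), (np.float64(41.79431828276674), np.float64(4.629854347106084))]
A [ 0.4324 -0.0816] (np.float64(66.83095264929042), np.float64(-41.73783361575308))
B [ 0.4366 -0.3133] (np.float64(66.80949154800238), np.float64(-37.119425521754316))
ereel [ 0.6781 -0.0784] (np.float64(67.31059601132935), np.float64(-163.61138274685618))
ejar [ 0.4914 -0.426 ] etin [ 0.448 -0.209]
well [0.5688 0.0878] (np.float64(75.5223526824143), np.float64(-91.43250505360288))
caddy [0.5594 0.1865] [(np.float64(180.99119872579564), np.float64(178.7125016267194)), (np.float64(310.1384578140314), np.float64(-91.29124710997446)), (np.float64(181.81305667184557), np.float64(-1.2295828554571129)), (np.float64(309.9557137622486), np.float64(88.86065535171946))]
tray [0.5592 0.1869] [(np.float64(164.24338126888276), np.float64(178.87752085991994)), (np.float64(94.20839781975369), np.float64(-91.84737915376043)), (np.float64(164.759143494886), np.float64(-1.2360230194881539)), (np.float64(94.52978361805835), np.float64(88.46751552789672))]
side*1.4286 [[369.5478 255.4312]
 [425.9374 304.6781]
 [432.1367 364.7511]]
[[ 0.9065  0.4221 -0.0005]
 [ 0.4221 -0.9065  0.0007]
 [-0.0001 -0.0009 -1.    ]]
stand base [ 0.3477 -0.6038  0.1   ]
```

```bash
python3 - <<'E'
from h import *
np.set_printoptions(precision=3,suppress=True)
c=camera("top");s=camera("side");e=status.get_state()["ee_pos"]
P=[e,e+[0,0,.07],e+[0,0,.2]]
print(proj(c,P)*1.42857,proj(s,P)*1.42857)
print("stand base side",[pt(s,u/1.42857,v/1.42857,0) for u,v in((487,165),(518,177),(546,163))])
for z in(0,.1,.15):print(z,pt(c,770/1.42857,455/1.42857,z),pt(c,790/1.42857,575/1.42857,z))
E
```

```text
[[816.056 528.993]
 [854.275 547.816]
 [948.984 594.469]] [[551.401  94.771]
 [555.364  64.549]
 [563.321   3.187]]
stand base side [array([ 0.401, -0.669,  0.   ]), array([ 0.329, -0.604,  0.   ]), array([ 0.245, -0.675,  0.   ])]
0 [ 0.326 -0.661  0.   ] [ 0.124 -0.682  0.   ]
0.1 [ 0.348 -0.604  0.1  ] [ 0.165 -0.623  0.1  ]
0.15 [ 0.358 -0.575  0.15 ] [ 0.185 -0.594  0.15 ]
```

Everything passes the size checks: jar 55 mm, tin 60×42, well 75.5, caddy 181×310, tray 94×164, caddy yaw −1.2°. I'm moving off away from the stand and turning towards reel B.

```bash
python3 -m inch '[{"y":-0.04,"z":-0.01},{"y":-0.04,"z":-0.01},{"y":-0.04},{"y":-0.04},{"yaw":-7},{"yaw":-7},{"yaw":-7},{"yaw":-7}]' >/dev/null
python3 -m inch '[{"yaw":-7},{"yaw":-7},{"yaw":-7},{"yaw":-7},{"yaw":-7},{"yaw":-7},{"yaw":-7},{"yaw":-7}]' >/dev/null
python3 -m inch '[{"yaw":-7},{"yaw":-7},{"yaw":-7},{"yaw":-7},{"yaw":-6},{},{}]'
cat >> h.py <<'E'
def go(x,y,phi,z=None):
    """rows needed: yaw first (deg), then tool shift in final orientation"""
    s=status.get_state();M=R.from_quat(s["orientation"][[1,2,3,0]]).as_matrix();p0=np.degrees(np.arctan2(M[1,0],M[0,0]))
    d=np.array([x,y])-s["ee_pos"][:2];f=np.radians(phi);g=np.radians(p0)
    sh=lambda a:np.round([d[0]*np.cos(a)+d[1]*np.sin(a),d[0]*np.sin(a)-d[1]*np.cos(a)],4)
    print("t%.1f"%s["t"],"at",s["ee_pos"].round(4),"phi %.1f yaw %.1f"%(p0,(p0-phi+180)%360-180),"shift final",sh(f),"shift now",sh(g),"dz",None if z is None else round(s["ee_pos"][2]-z,4),"q7 %.2f"%s["qpos"][6],"w %.3f F %.1f"%(s["gripper_width"],s["grasp_force"]),"wf",s["wrist_force"].round(1))
E
python3 -c "
from h import *
go(.4366,-.3133,142.9,.011)"
```

```text
t0.3 at [ 0.2743 -0.5892  0.2223] phi 25.0 yaw -117.9 shift final [0.037  0.3179] shift now [ 0.2636 -0.1816] dz 0.2113 q7 -0.06 w 0.998 F 0.0 wf [-0.   0.3 -0.1]invalid input
invalid input
invalid input
```

```bash
python3 -m inch '[{"x":0,"y":-0.04,"z":-0.01,"yaw":0,"gripper":1},{"x":0,"y":-0.04,"z":-0.01,"yaw":0,"gripper":1},{"x":0,"y":-0.04,"z":0,"yaw":0,"gripper":1},{"x":0,"y":-0.04,"z":0,"yaw":0,"gripper":1}]'
```

```text
t: 0.68
ee_pos: [0.2063, -0.443, 0.2428]
orientation: [0.0, 0.976, 0.216, 0.0]
wrist_force: [-0.5, 0.3, 0.7]
gripper_width: 0.997
grasp_force: 0.0
```

```bash
python3 -m inch '[{"x":0,"y":0,"z":0,"yaw":-7,"gripper":1},{"x":0,"y":0,"z":0,"yaw":-7,"gripper":1},{"x":0,"y":0,"z":0,"yaw":-7,"gripper":1},{"x":0,"y":0,"z":0,"yaw":-7,"gripper":1},{"x":0,"y":0,"z":0,"yaw":-7,"gripper":1},{"x":0,"y":0,"z":0,"yaw":-7,"gripper":1},{"x":0,"y":0,"z":0,"yaw":-7,"gripper":1},{"x":0,"y":0,"z":0,"yaw":-7,"gripper":1}]' >/dev/null
python3 -m inch '[{"x":0,"y":0,"z":0,"yaw":-7,"gripper":1},{"x":0,"y":0,"z":0,"yaw":-7,"gripper":1},{"x":0,"y":0,"z":0,"yaw":-7,"gripper":1},{"x":0,"y":0,"z":0,"yaw":-7,"gripper":1},{"x":0,"y":0,"z":0,"yaw":-7,"gripper":1},{"x":0,"y":0,"z":0,"yaw":-7,"gripper":1},{"x":0,"y":0,"z":0,"yaw":-7,"gripper":1},{"x":0,"y":0,"z":0,"yaw":-7,"gripper":1}]'
python3 -m inch '[{"x":0,"y":0,"z":0,"yaw":-6,"gripper":1},{"x":0,"y":0,"z":0,"yaw":0,"gripper":1},{"x":0,"y":0,"z":0,"yaw":0,"gripper":1}]'
python3 -c "
from h import *
go(.4366,-.3133,142.9,.011)"
```

```text
t: 2.02
ee_pos: [0.2068, -0.4442, 0.2427]
orientation: [0.0, 0.364, 0.931, -0.0]
wrist_force: [0.3, -0.7, -0.1]
gripper_width: 0.999
grasp_force: 0.0
t: 2.27
ee_pos: [0.2068, -0.4442, 0.2427]
orientation: [0.0, 0.319, 0.948, -0.0]
wrist_force: [-0.5, 0.2, -0.2]
gripper_width: 0.998
grasp_force: 0.0
t2.3 at [ 0.2068 -0.4442  0.2427] phi 142.8 yaw -0.1 shift final [-0.1043  0.243 ] shift now [-0.1039  0.2432] dz 0.2317 q7 2.00 w 0.998 F 0.0 wf [-0.5  0.2 -0.2]
```

```bash
python3 -m inch '[{"x":-0.013,"y":0.0304,"z":0,"yaw":0,"gripper":1},{"x":-0.013,"y":0.0304,"z":0,"yaw":0,"gripper":1},{"x":-0.013,"y":0.0304,"z":0,"yaw":0,"gripper":1},{"x":-0.013,"y":0.0304,"z":0,"yaw":0,"gripper":1},{"x":-0.013,"y":0.0304,"z":0,"yaw":0,"gripper":1},{"x":-0.013,"y":0.0304,"z":0,"yaw":0,"gripper":1},{"x":-0.013,"y":0.0304,"z":0,"yaw":0,"gripper":1},{"x":-0.013,"y":0.0304,"z":0,"yaw":0,"gripper":1}]' >/dev/null
python3 -m inch '[{"x":0,"y":0,"z":0.03,"yaw":0,"gripper":1},{"x":0,"y":0,"z":0.03,"yaw":0,"gripper":1},{"x":0,"y":0,"z":0.03,"yaw":0,"gripper":1},{"x":0,"y":0,"z":0.03,"yaw":0,"gripper":1},{"x":0,"y":0,"z":0.02,"yaw":0,"gripper":1},{"x":0,"y":0,"z":0.02,"yaw":0,"gripper":1},{"x":0,"y":0,"z":0,"yaw":0,"gripper":1}]' >/dev/null
python3 - <<'E'
from h import *
go(.4366,-.3133,142.9,.011)
crop(camera("side"),270,90,200,150,4,"pics/b1.png")
E
```

```text
t3.5 at [ 0.4336 -0.3109  0.0784] phi 142.8 yaw -0.1 shift final [-0.0039 -0.0001] shift now [-0.0039 -0.0001] dz 0.0674 q7 1.43 w 1.001 F 0.0 wf [-0.6  0.3 -0.1]
```

View pics/b1.png

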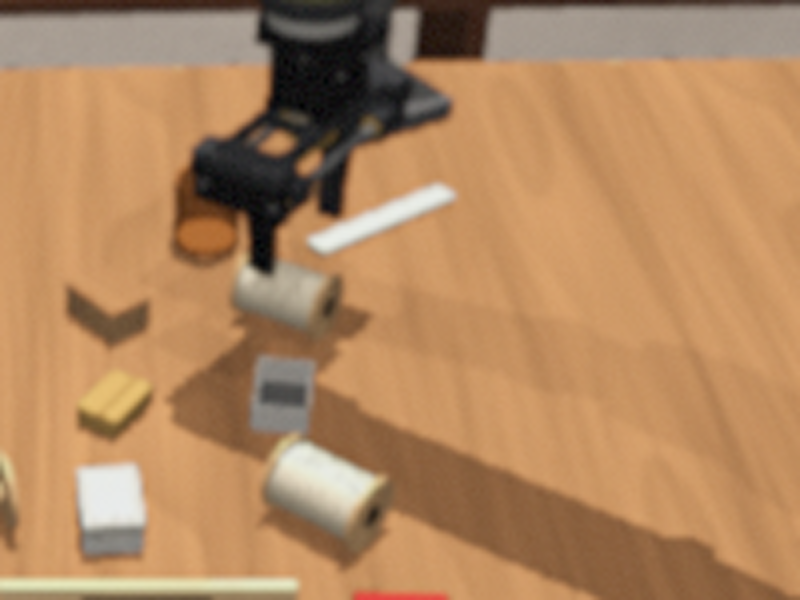

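The open fingers at (262,265) and (335,205) are still above reel B at (288,295) and straddle it, and the stand is well clear. Now I'll descend and grip.

```bash
python3 -m inch '[{"x":-0.004,"y":0,"z":0.017,"yaw":0,"gripper":1},{"x":0,"y":0,"z":0.02,"yaw":0,"gripper":1},{"x":0,"y":0,"z":0.02,"yaw":0,"gripper":1},{"x":0,"y":0,"z":0.01,"yaw":0,"gripper":1},{"x":0,"y":0,"z":0,"yaw":0,"gripper":1},{"x":0,"y":0,"z":0,"yaw":0,"gripper":0.45},{"x":0,"y":0,"z":0,"yaw":0,"gripper":0.3},{"x":0,"y":0,"z":0,"yaw":0,"gripper":0.3}]'
python3 -m inch '[{"x":0,"y":0,"z":0,"yaw":0,"gripper":0.3},{"x":0,"y":0,"z":0,"yaw":0,"gripper":0.3},{"x":0,"y":0,"z":0,"yaw":0,"gripper":0.3},{"x":0,"y":0,"z":0,"yaw":0,"gripper":0.3}]'
```

```text
t: 4.23
ee_pos: [0.4406, -0.3159, 0.0172]
orientation: [0.001, 0.318, 0.948, -0.001]
wrist_force: [-0.7, 0.0, 0.1]
gripper_width: 0.854
grasp_force: 0.0
t: 4.57
ee_pos: [0.4396, -0.3153, 0.0158]
orientation: [0.0, 0.318, 0.948, -0.0]
wrist_force: [-0.5, -0.4, -0.1]
gripper_width: 0.555
grasp_force: 0.0
```

```bash
python3 -m inch '[{"x":0.003,"y":0,"z":0.005,"yaw":0,"gripper":0.56},{"x":0,"y":0,"z":0,"yaw":0,"gripper":0.56},{"x":0,"y":0,"z":0,"yaw":0,"gripper":0.2},{"x":0,"y":0,"z":0,"yaw":0,"gripper":0.2},{"x":0,"y":0,"z":0,"yaw":0,"gripper":0.2},{"x":0,"y":0,"z":0,"yaw":0,"gripper":0.2},{"x":0,"y":0,"z":0,"yaw":0,"gripper":0.2},{"x":0,"y":0,"z":0,"yaw":0,"gripper":0.2}]'
python3 -m inch '[{"x":0,"y":0,"z":-0.02,"yaw":0,"gripper":0.2},{"x":0,"y":0,"z":-0.03,"yaw":0,"gripper":0.2},{"x":0,"y":0,"z":-0.03,"yaw":0,"gripper":0.2},{"x":0,"y":0,"z":-0.03,"yaw":0,"gripper":0.2},{"x":0,"y":0,"z":-0.03,"yaw":0,"gripper":0.2},{"x":0,"y":0,"z":-0.03,"yaw":0,"gripper":0.2},{"x":0,"y":0,"z":0,"yaw":0,"gripper":0.2}]'
python3 - <<'E'
from h import *
C=np.array([.5592,.1867]);a=np.radians(-1.2)
ch=C+.099*np.array([-np.sin(a),np.cos(a)]);print("chute",ch)
p=ch+.022*np.array([np.cos(a),np.sin(a)]);print(p)
go(*p,88.8,.055+.008-.016)
E
```

```text
t: 5.23
ee_pos: [0.4371, -0.3133, 0.0105]
orientation: [-0.0, 0.318, 0.948, -0.0]
wrist_force: [-0.1, 0.4, -0.3]
gripper_width: 0.512
grasp_force: 29.7
t: 5.82
ee_pos: [0.4404, -0.3154, 0.1874]
orientation: [0.005, 0.318, 0.948, -0.002]
wrist_force: [1.7, -0.9, -0.3]
gripper_width: 0.511
grasp_force: 29.7
chute [0.5612733  0.28567829]
[0.58326847 0.28521755]
t5.8 at [ 0.4404 -0.3154  0.1874] phi 143.0 yaw 54.2 shift final [0.6034 0.1303] shift now [0.2476 0.5655] dz 0.1404 q7 1.46 w 0.511 F 29.7 wf [ 1.7 -0.9 -0.3]
```

Gripped (width 0.512 = 44.5 mm, matching the thread). Turning crosswise and carrying it over the chute.

```bash
python3 -m inch '[{"x":0,"y":0,"z":0,"yaw":6.8,"gripper":0.2},{"x":0,"y":0,"z":0,"yaw":6.8,"gripper":0.2},{"x":0,"y":0,"z":0,"yaw":6.8,"gripper":0.2},{"x":0,"y":0,"z":0,"yaw":6.8,"gripper":0.2},{"x":0,"y":0,"z":0,"yaw":6.8,"gripper":0.2},{"x":0,"y":0,"z":0,"yaw":6.8,"gripper":0.2},{"x":0,"y":0,"z":0,"yaw":6.8,"gripper":0.2},{"x":0,"y":0,"z":0,"yaw":6.6,"gripper":0.2}]' >/dev/null
python3 -m inch '[{"x":0.0375,"y":0.008,"z":0,"yaw":0,"gripper":0.2},{"x":0.0375,"y":0.008,"z":0,"yaw":0,"gripper":0.2},{"x":0.0375,"y":0.008,"z":0,"yaw":0,"gripper":0.2},{"x":0.0375,"y":0.008,"z":0,"yaw":0,"gripper":0.2},{"x":0.0375,"y":0.008,"z":0,"yaw":0,"gripper":0.2},{"x":0.0375,"y":0.008,"z":0,"yaw":0,"gripper":0.2},{"x":0.0375,"y":0.008,"z":0,"yaw":0,"gripper":0.2},{"x":0.0375,"y":0.008,"z":0,"yaw":0,"gripper":0.2}]' >/dev/null
python3 -m inch '[{"x":0.0375,"y":0.008,"z":0,"yaw":0,"gripper":0.2},{"x":0.0375,"y":0.008,"z":0,"yaw":0,"gripper":0.2},{"x":0.0375,"y":0.008,"z":0,"yaw":0,"gripper":0.2},{"x":0.0375,"y":0.008,"z":0,"yaw":0,"gripper":0.2},{"x":0.0375,"y":0.008,"z":0,"yaw":0,"gripper":0.2},{"x":0.0375,"y":0.008,"z":0,"yaw":0,"gripper":0.2},{"x":0.03,"y":0.008,"z":0,"yaw":0,"gripper":0.2},{"x":0,"y":0,"z":0,"yaw":0,"gripper":0.2}]' >/dev/null
python3 -c "
from h import *
go(.5833,.2852,88.8,.047)"
```

```text
t7.8 at [0.5677 0.2478 0.18  ] phi 89.3 yaw 0.5 shift final [0.0377 0.0148] shift now [0.0376 0.0151] dz 0.133 q7 -0.63 w 0.510 F 29.7 wf [ 0.5  0.1 -1. ]
```

```bash
python3 -m inch '[{"x":0.019,"y":0.007,"z":0,"yaw":0.5,"gripper":0.2},{"x":0.019,"y":0.008,"z":0,"yaw":0,"gripper":0.2},{"x":0,"y":0,"z":0.02,"yaw":0,"gripper":0.2},{"x":0,"y":0,"z":0.02,"yaw":0,"gripper":0.2},{"x":0,"y":0,"z":0.02,"yaw":0,"gripper":0.2},{"x":0,"y":0,"z":0.01,"yaw":0,"gripper":0.2},{"x":0,"y":0,"z":0,"yaw":0,"gripper":0.2},{"x":0,"y":0,"z":0,"yaw":0,"gripper":0.2}]' >/dev/null
python3 - <<'E'
from h import *
go(.5833,.2852,88.8,.047)
crop(camera("side"),240,180,140,190,3.1,"pics/_s.png"); crop(camera("top"),110,170,145,107,5.5,"pics/_t.png")
a=cv2.imread("pics/_s.png");b=cv2.imread("pics/_t.png")
b=cv2.resize(b,(800-a.shape[1]-1,int(b.shape[0]*(799-a.shape[1])/b.shape[1])))
o=np.zeros((589,800,3),np.uint8);o[:,:a.shape[1]]=a[:589];o[:b.shape[0],a.shape[1]+1:]=b;cv2.imwrite("pics/c1.png",o)
E
```

```text
t8.5 at [0.5849 0.2762 0.1103] phi 88.3 yaw -0.5 shift final [ 0.0089 -0.0017] shift now [ 0.0089 -0.0018] dz 0.0633 q7 -0.73 w 0.514 F 29.7 wf [0.1 0.1 0.1]
```

View pics/c1.png

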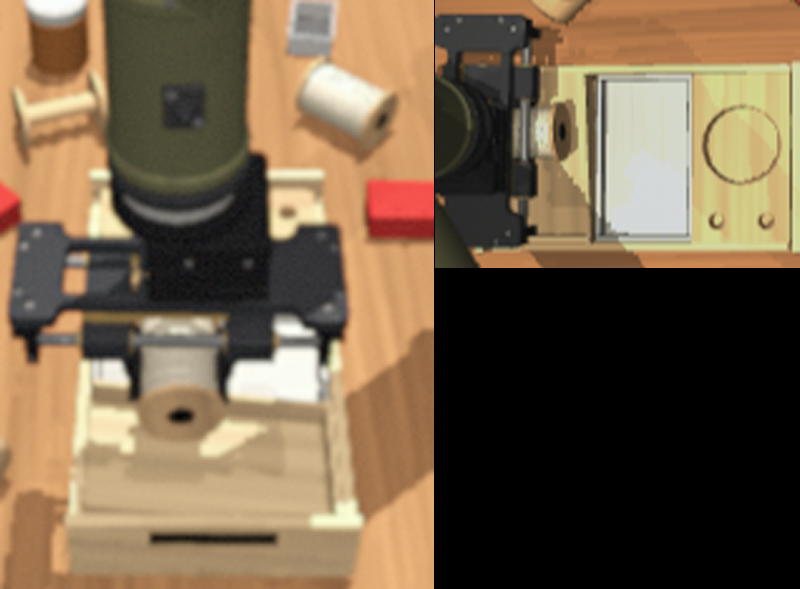

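The reel hangs crosswise over the chute. Its near flange hub is at (181,415) in the left part of the composite; I'll work out the reel's offset in the grip from that.

```bash
python3 - <<'E'
from h import *
print(cp(camera("side"),240,180,3.1,181,414,.127), "expect y", .2762+.036)
# chute end-wall inner and tray boundaries in side view for check: top of tray/chute boundary
print(cp(camera("top"),120,185,5.5,295,260,.033))
E
```

```text
[0.58397513 0.30729384 0.127     ] expect y 0.3122
[0.56145823 0.23569845 0.033     ]
```

```bash
python3 -m inch '[{"x":0.006,"y":-0.001,"z":0,"yaw":0,"gripper":0.2},{"x":0.006,"y":0,"z":0,"yaw":0,"gripper":0.2},{"x":0,"y":0,"z":0,"yaw":0,"gripper":0.2},{"x":0,"y":0,"z":0.02,"yaw":0,"gripper":0.2},{"x":0,"y":0,"z":0.02,"yaw":0,"gripper":0.2},{"x":0,"y":0,"z":0.01,"yaw":0,"gripper":0.2},{"x":0,"y":0,"z":0,"yaw":0,"gripper":0.2},{"x":0,"y":0,"z":0,"yaw":0,"gripper":0.2}]'
```

```text
t: 9.35
ee_pos: [0.584, 0.2887, 0.0603]
orientation: [-0.0, 0.718, 0.696, -0.0]
wrist_force: [-0.1, -0.5, -1.5]
gripper_width: 0.513
grasp_force: 29.7
```

```bash
python3 -m inch '[{"x":0,"y":0,"z":0.004,"yaw":0,"gripper":0.2},{"x":0,"y":0,"z":0.004,"yaw":0,"gripper":0.2},{"x":0,"y":0,"z":0.003,"yaw":0,"gripper":0.2},{"x":0,"y":0,"z":0,"yaw":0,"gripper":0.2},{"x":0,"y":0,"z":0,"yaw":0,"gripper":0.2}]'
```

```text
t: 9.77
ee_pos: [0.5843, 0.2885, 0.0495]
orientation: [0.0, 0.718, 0.696, -0.0]
wrist_force: [0.8, 0.3, -1.2]
gripper_width: 0.515
grasp_force: 29.7
```

```bash
python3 -m inch '[{"x":0,"y":0,"z":0.003,"yaw":0,"gripper":0.2},{"x":0,"y":0,"z":0,"yaw":0,"gripper":0.2},{"x":0,"y":0,"z":0,"yaw":0,"gripper":0.65},{"x":0,"y":0,"z":0,"yaw":0,"gripper":0.7},{"x":0,"y":0,"z":0,"yaw":0,"gripper":0.75},{"x":0,"y":0,"z":0,"yaw":0,"gripper":0.75},{"x":0,"y":0,"z":0,"yaw":0,"gripper":0.75},{"x":0,"y":0,"z":0,"yaw":0,"gripper":0.75}]'
python3 -m inch '[{"x":0,"y":0,"z":-0.01,"yaw":0,"gripper":0.75},{"x":0,"y":0,"z":-0.01,"yaw":0,"gripper":0.75},{"x":0,"y":0,"z":-0.02,"yaw":0,"gripper":0.8},{"x":0,"y":0,"z":-0.04,"yaw":0,"gripper":0.9},{"x":0,"y":0,"z":-0.04,"yaw":0,"gripper":1},{"x":0,"y":0,"z":-0.02,"yaw":0,"gripper":1},{"x":0,"y":0,"z":0,"yaw":0,"gripper":1}]'
python3 -c "
from h import *
go(.6835,-.1832,88.8,.036)"
```

```text
t: 10.43
ee_pos: [0.5844, 0.2887, 0.0466]
orientation: [0.0, 0.718, 0.696, 0.0]
wrist_force: [-0.9, 0.2, 0.2]
gripper_width: 0.743
grasp_force: 0.1
t: 11.02
ee_pos: [0.5872, 0.2911, 0.1947]
orientation: [0.002, 0.718, 0.696, 0.006]
wrist_force: [1.7, 1.2, 0.5]
gripper_width: 0.972
grasp_force: 0.0
t11.0 at [0.5872 0.2911 0.1947] phi 88.3 yaw -0.5 shift final [-0.4722  0.1062] shift now [-0.4712  0.1105] dz 0.1587 q7 -0.72 w 0.972 F 0.0 wf [1.7 1.2 0.5]
```

```bash
python3 -m inch '[{"x":-0.034,"y":0.008,"z":0,"yaw":0,"gripper":1},{"x":-0.034,"y":0.008,"z":0,"yaw":0,"gripper":1},{"x":-0.034,"y":0.008,"z":0,"yaw":0,"gripper":1},{"x":-0.034,"y":0.008,"z":0,"yaw":0,"gripper":1},{"x":-0.034,"y":0.008,"z":0,"yaw":0,"gripper":1},{"x":-0.034,"y":0.008,"z":0,"yaw":0,"gripper":1},{"x":-0.034,"y":0.008,"z":0,"yaw":0,"gripper":1},{"x":-0.034,"y":0.008,"z":0,"yaw":0,"gripper":1}]' >/dev/null
python3 -m inch '[{"x":-0.034,"y":0.008,"z":0,"yaw":0,"gripper":1},{"x":-0.034,"y":0.008,"z":0,"yaw":0,"gripper":1},{"x":-0.034,"y":0.008,"z":0,"yaw":0,"gripper":1},{"x":-0.034,"y":0.008,"z":0,"yaw":0,"gripper":1},{"x":-0.034,"y":0.008,"z":0,"yaw":0,"gripper":1},{"x":-0.03,"y":0.006,"z":0,"yaw":0,"gripper":1},{"x":0,"y":0,"z":0,"yaw":0,"gripper":1},{"x":0,"y":0,"z":0,"yaw":0,"gripper":1}]' >/dev/null
python3 - <<'E'
from h import *
go(.6835,-.1832,88.8,.036)
crop(camera("top"),120,150,240,150,3.3333,"pics/d1.png")
E
```

```text
t12.3 at [ 0.6795 -0.19    0.1862] phi 88.0 yaw -0.8 shift final [0.0069 0.0038] shift now [0.0069 0.0037] dz 0.1502 q7 0.05 w 1.003 F 0.0 wf [-0.   1.  -0.6]
```

View pics/d1.png

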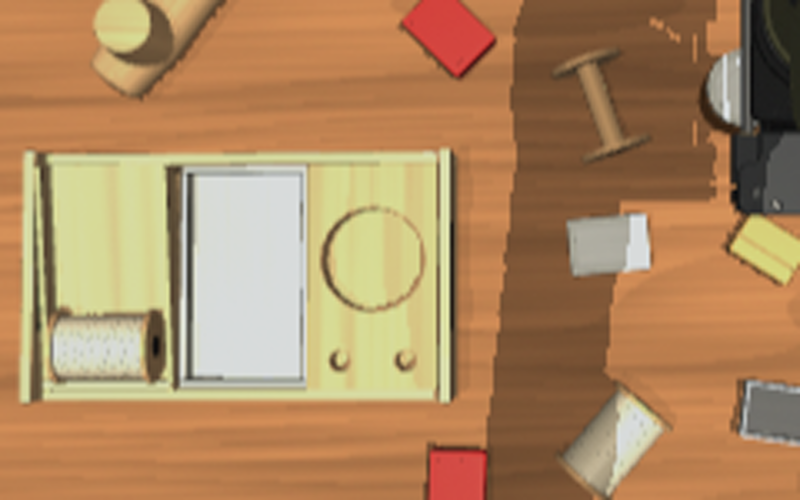

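Reel 1 is at the chute's front stop, crosswise and centred, spanning (48–163, 312–382). Now down on the jar.

```bash
python3 -m inch '[{"x":0.007,"y":0.004,"z":0.02,"yaw":-0.8,"gripper":1},{"x":0,"y":0,"z":0.03,"yaw":0,"gripper":1},{"x":0,"y":0,"z":0.03,"yaw":0,"gripper":1},{"x":0,"y":0,"z":0.03,"yaw":0,"gripper":1},{"x":0,"y":0,"z":0.02,"yaw":0,"gripper":1},{"x":0,"y":0,"z":0.02,"yaw":0,"gripper":1},{"x":0,"y":0,"z":0,"yaw":0,"gripper":1},{"x":0,"y":0,"z":0,"yaw":0,"gripper":1}]'
python3 -c "
from h import *
go(.6835,-.1832,88.8,.036)"
```

```text
t: 13.07
ee_pos: [0.6836, -0.1774, 0.0361]
orientation: [-0.001, 0.712, 0.702, -0.0]
wrist_force: [0.5, 0.4, 0.2]
gripper_width: 1.001
grasp_force: 0.0
t13.1 at [ 0.6836 -0.1774  0.0361] phi 89.2 yaw 0.4 shift final [-0.0058 -0.    ] shift now [-0.0058 -0.0001] dz 0.0001 q7 0.01 w 1.001 F 0.0 wf [0.5 0.4 0.2]
```

```bash
python3 -m inch '[{"x":-0.006,"y":0,"z":0,"yaw":0,"gripper":1},{"x":0,"y":0,"z":0,"yaw":0,"gripper":0.7},{"x":0,"y":0,"z":0,"yaw":0,"gripper":0.7},{"x":0,"y":0,"z":0,"yaw":0,"gripper":0.7},{"x":0,"y":0,"z":0,"yaw":0,"gripper":0.3},{"x":0,"y":0,"z":0,"yaw":0,"gripper":0.3},{"x":0,"y":0,"z":0,"yaw":0,"gripper":0.3},{"x":0,"y":0,"z":0,"yaw":0,"gripper":0.3}]'
python3 -m inch '[{"x":0,"y":0,"z":0,"yaw":0,"gripper":0.3},{"x":0,"y":0,"z":0,"yaw":0,"gripper":0.3},{"x":0,"y":0,"z":-0.02,"yaw":0,"gripper":0.3},{"x":0,"y":0,"z":-0.03,"yaw":0,"gripper":0.3},{"x":0,"y":0,"z":-0.03,"yaw":0,"gripper":0.3},{"x":0,"y":0,"z":-0.02,"yaw":0,"gripper":0.3},{"x":0,"y":0,"z":0,"yaw":0,"gripper":0.3},{"x":0,"y":0,"z":0,"yaw":0,"gripper":0.3}]'
python3 -c "
from h import *
go(.5688,.0878,88.8,.056)"
```

```text
t: 13.73
ee_pos: [0.685, -0.1856, 0.0371]
orientation: [0.001, 0.713, 0.701, 0.001]
wrist_force: [1.3, 0.2, 1.1]
gripper_width: 0.635
grasp_force: 30.0
t: 14.4
ee_pos: [0.6839, -0.1856, 0.1366]
orientation: [0.0, 0.713, 0.701, -0.0]
wrist_force: [-0.9, -0.3, -3.5]
gripper_width: 0.633
grasp_force: 30.0
t14.4 at [ 0.6839 -0.1856  0.1366] phi 89.1 yaw 0.3 shift final [ 0.271  -0.1208] shift now [ 0.2715 -0.1195] dz 0.0806 q7 0.04 w 0.633 F 30.0 wf [-0.9 -0.3 -3.5]
```

```bash
python3 -m inch '[{"x":0.03,"y":-0.013,"z":0,"yaw":0,"gripper":0.3},{"x":0.034,"y":-0.015,"z":0,"yaw":0,"gripper":0.3},{"x":0.034,"y":-0.015,"z":0,"yaw":0,"gripper":0.3},{"x":0.034,"y":-0.015,"z":0,"yaw":0,"gripper":0.3},{"x":0.034,"y":-0.015,"z":0,"yaw":0,"gripper":0.3},{"x":0.034,"y":-0.015,"z":0,"yaw":0,"gripper":0.3},{"x":0.034,"y":-0.015,"z":0,"yaw":0,"gripper":0.3},{"x":0.034,"y":-0.015,"z":0,"yaw":0,"gripper":0.3}]'>/dev/null
python3 -m inch '[{"x":0,"y":0,"z":0,"yaw":0.3,"gripper":0.3},{"x":0,"y":0,"z":0,"yaw":0,"gripper":0.3},{"x":0,"y":0,"z":0,"yaw":0,"gripper":0.3}]'
python3 - <<'E'
from h import *
go(.5688,.086,88.8,.057)
crop(camera("side"),230,160,200,150,4,"pics/e1.png")
E
```

```text
t: 15.32
ee_pos: [0.5692, 0.0832, 0.1345]
orientation: [-0.001, 0.715, 0.7, -0.002]
wrist_force: [0.0, -0.1, -3.5]
gripper_width: 0.64
grasp_force: 30.0
t15.3 at [0.5692 0.0832 0.1345] phi 88.8 yaw -0.0 shift final [ 0.0028 -0.0005] shift now [ 0.0028 -0.0005] dz 0.0775 q7 -0.36 w 0.640 F 30.0 wf [ 0.  -0.1 -3.5]
```

View pics/e1.png

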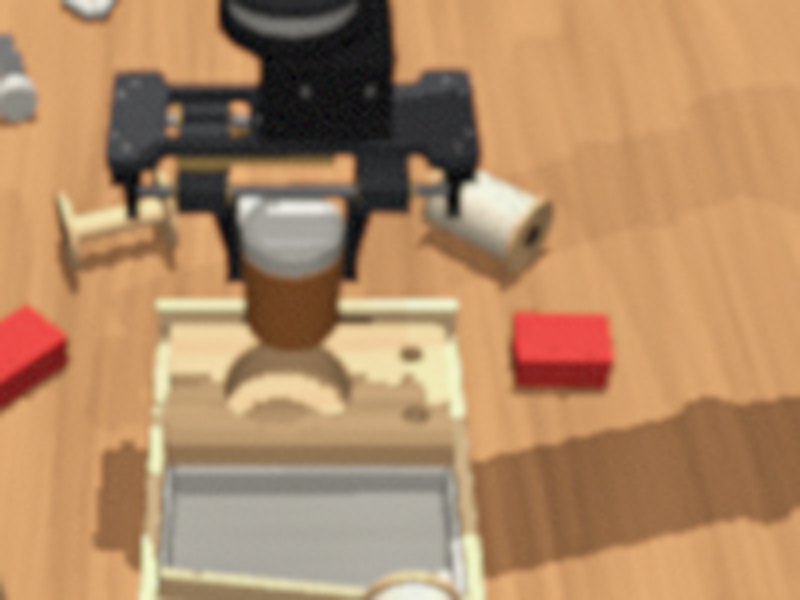

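The jar hangs upright with its bottom near-edge at (290,347), above the well at (288,385). I'll check the offset.

```bash
python3 - <<'E'
from h import *
s=camera("side")
print("jar near edge",cp(s,230,160,4,290,347,.0974),"-> centre y -.028")
print("lid edges z.072",cp(s,230,160,4,235,225,.1625),cp(s,230,160,4,347,225,.1625))
print("well rim near/far",cp(s,230,160,4,288,425,.048),cp(s,230,160,4,288,345,.048))
print("well L/R",cp(s,230,160,4,227,385,.048),cp(s,230,160,4,350,385,.048))
E
```

```text
jar near edge [0.5704955 0.1064241 0.0974   ] -> centre y -.028
lid edges z.072 [0.60019908 0.07570758 0.1625    ] [0.53865406 0.07712759 0.1625    ]
well rim near/far [0.57180331 0.12077264 0.048     ] [0.57001425 0.05678279 0.048     ]
well L/R [0.60682708 0.08881604 0.048     ] [0.53449741 0.09027082 0.048     ]
```

```bash
python3 -m inch '[{"x":0.007,"y":0.001,"z":0,"yaw":0,"gripper":0.3},{"x":0,"y":0,"z":0.01,"yaw":0,"gripper":0.3},{"x":0,"y":0,"z":0.015,"yaw":0,"gripper":0.3},{"x":0,"y":0,"z":0.012,"yaw":0,"gripper":0.3},{"x":0,"y":0,"z":0,"yaw":0,"gripper":0.3},{"x":0,"y":0,"z":0,"yaw":0,"gripper":0.3}]'
python3 - <<'E'
from h import *
crop(camera("side"),250,190,130,97,6.1,"pics/e2.png")
E
```

```text
t: 15.92
ee_pos: [0.5708, 0.0909, 0.0982]
orientation: [-0.001, 0.715, 0.699, -0.001]
wrist_force: [-0.5, 0.2, -2.6]
gripper_width: 0.639
grasp_force: 30.0
```

View pics/e2.png

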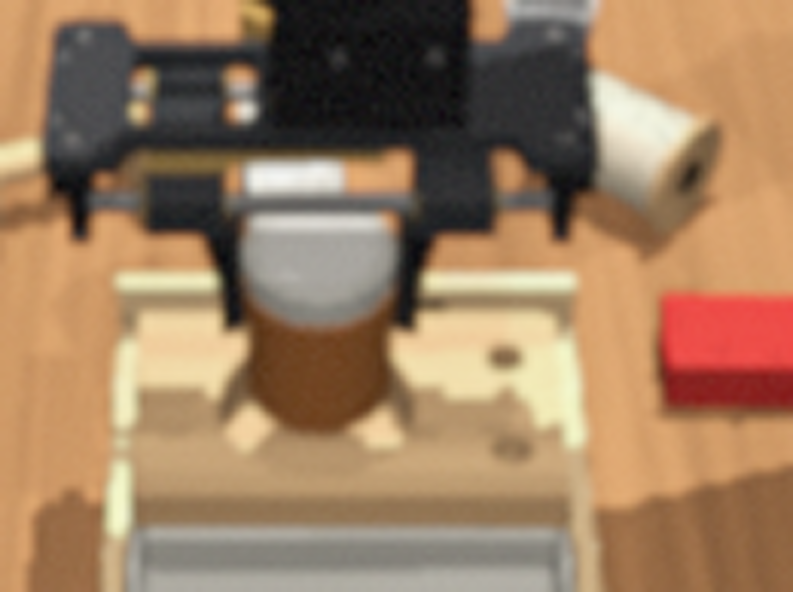

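Jar centred left-right in the well; bottom near-edge at (318,432), lid lower near-edge at (320,327).

```bash
python3 - <<'E'
from h import *
s=camera("side")
f=lambda U,V,z:cp(s,250,190,6.1,U,V,z)
print(f(318,432,.061)[:2],f(320,327,.1202)[:2],"minus .028; centre x",(f(243,262,.126)+f(398,262,.126))[:2]/2)
E
```

```text
[0.57151706 0.11567884] [0.57115494 0.11884758] minus .028; centre x [0.57022548 0.09129859]
```

Jar centre ≈ (0.571, 0.089) against the well at (0.570, 0.088), so I'll lower it.

```bash
python3 -m inch '[{"x":0,"y":0,"z":0.01,"yaw":0,"gripper":0.3},{"x":0,"y":0,"z":0.01,"yaw":0,"gripper":0.3},{"x":0,"y":0,"z":0.01,"yaw":0,"gripper":0.3},{"x":0,"y":0,"z":0.005,"yaw":0,"gripper":0.3},{"x":0,"y":0,"z":0.002,"yaw":0,"gripper":0.3},{"x":0,"y":0,"z":0,"yaw":0,"gripper":0.3},{"x":0,"y":0,"z":0,"yaw":0,"gripper":0.3}]'
python3 -m inch '[{"x":0,"y":0,"z":0.001,"yaw":0,"gripper":0.3},{"x":0,"y":0,"z":0.001,"yaw":0,"gripper":0.3},{"x":0,"y":0,"z":0,"yaw":0,"gripper":0.3},{"x":0,"y":0,"z":0,"yaw":0,"gripper":0.3}]'
```

```text
t: 16.6
ee_pos: [0.5717, 0.0913, 0.0625]
orientation: [-0.0, 0.715, 0.699, 0.0]
wrist_force: [-0.1, -0.3, -2.6]
gripper_width: 0.638
grasp_force: 30.0
t: 16.93
ee_pos: [0.5718, 0.0912, 0.0607]
orientation: [0.0, 0.715, 0.699, 0.0]
wrist_force: [-0.1, -0.6, -2.6]
gripper_width: 0.636
grasp_force: 30.0
```

```bash
python3 -m inch '[{"x":0,"y":0,"z":0.001,"yaw":0,"gripper":0.3},{"x":0,"y":0,"z":0.001,"yaw":0,"gripper":0.3},{"x":0,"y":0,"z":0,"yaw":0,"gripper":0.3},{"x":0,"y":0,"z":0,"yaw":0,"gripper":0.3}]'
python3 -m inch '[{"x":0,"y":0,"z":0.001,"yaw":0,"gripper":0.3},{"x":0,"y":0,"z":0.001,"yaw":0,"gripper":0.3},{"x":0,"y":0,"z":0,"yaw":0,"gripper":0.3},{"x":0,"y":0,"z":0,"yaw":0,"gripper":0.3}]'
```

```text
t: 17.27
ee_pos: [0.5716, 0.0912, 0.0584]
orientation: [-0.0, 0.715, 0.699, -0.0]
wrist_force: [0.5, 0.5, -3.0]
gripper_width: 0.637
grasp_force: 30.0
t: 17.6
ee_pos: [0.5719, 0.0913, 0.057]
orientation: [0.0, 0.715, 0.699, 0.0]
wrist_force: [-1.4, 0.0, 1.2]
gripper_width: 0.638
grasp_force: 30.0
```

Floor contact felt (vertical force went from −3 to +1 N). Releasing, rising, and heading for the tin.

```bash
python3 -m inch '[{"x":0,"y":0,"z":0,"yaw":0,"gripper":0.75},{"x":0,"y":0,"z":0,"yaw":0,"gripper":0.9},{"x":0,"y":0,"z":0,"yaw":0,"gripper":1},{"x":0,"y":0,"z":0,"yaw":0,"gripper":1},{"x":0,"y":0,"z":-0.01,"yaw":0,"gripper":1},{"x":0,"y":0,"z":-0.02,"yaw":0,"gripper":1},{"x":0,"y":0,"z":-0.03,"yaw":0,"gripper":1},{"x":0,"y":0,"z":-0.04,"yaw":0,"gripper":1}]'
python3 -m inch '[{"x":-0.02,"y":0,"z":-0.01,"yaw":-2,"gripper":1},{"x":-0.034,"y":0,"z":0,"yaw":-2,"gripper":1},{"x":-0.034,"y":0,"z":0,"yaw":0,"gripper":1},{"x":-0.034,"y":0,"z":0,"yaw":0,"gripper":1},{"x":-0.034,"y":0,"z":0,"yaw":0,"gripper":1},{"x":-0.02,"y":0,"z":0,"yaw":0,"gripper":1},{"x":0,"y":0,"z":0,"yaw":0,"gripper":1},{"x":0,"y":0,"z":0,"yaw":0,"gripper":1}]' >/dev/null
python3 - <<'E'
from h import *
go(.5753,-.0848,93,.006)
crop(camera("top"),120,150,240,150,3.3333,"pics/f1.png")
E
```

```text
t: 18.27
ee_pos: [0.5698, 0.0909, 0.1558]
orientation: [-0.002, 0.715, 0.7, -0.002]
wrist_force: [1.1, -0.4, 0.4]
gripper_width: 0.995
grasp_force: 0.0
t18.9 at [ 0.5776 -0.0862  0.1671] phi 92.6 yaw -0.4 shift final [ 0.0015 -0.0023] shift now [ 0.0015 -0.0023] dz 0.1611 q7 0.03 w 1.001 F 0.0 wf [-0.1  1.3  0.1]
```

View pics/f1.png

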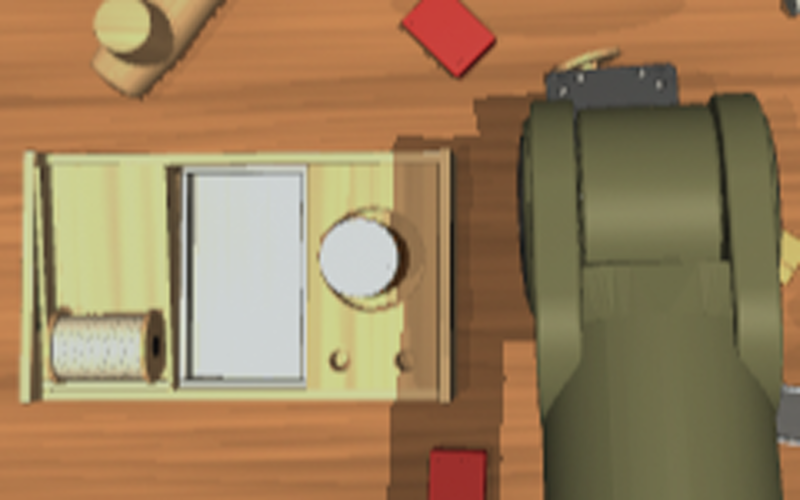

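The jar stands in the well, lid centre (359,257). For the tin I'll open only to 0.75, as the bare reel's flange is close.

```bash
python3 -m inch '[{"x":0.001,"y":-0.002,"z":0.02,"yaw":-0.4,"gripper":0.75},{"x":0,"y":0,"z":0.03,"yaw":0,"gripper":0.75},{"x":0,"y":0,"z":0.03,"yaw":0,"gripper":0.75},{"x":0,"y":0,"z":0.02,"yaw":0,"gripper":0.75},{"x":0,"y":0,"z":0,"yaw":0,"gripper":0.75},{"x":0,"y":0,"z":0,"yaw":0,"gripper":0.75}]'
python3 - <<'E'
from h import *
go(.5753,-.0848,93,.006)
c=camera("top")
print("jar",cp(c,120,150,3.3333,359,257,.092),"well",.5688,.0878)
E
```

```text
t: 19.48
ee_pos: [0.5751, -0.0816, 0.0663]
orientation: [-0.001, 0.686, 0.727, -0.0]
wrist_force: [0.5, -0.2, -0.1]
gripper_width: 0.761
grasp_force: 0.0
t19.5 at [ 0.5751 -0.0816  0.0663] phi 93.3 yaw 0.3 shift final [-0.0032  0.0001] shift now [-0.0032  0.    ] dz 0.0603 q7 -0.01 w 0.761 F 0.0 wf [ 0.5 -0.2 -0.1]
jar [0.56971069 0.09185351 0.092     ] well 0.5688 0.0878
```

```bash
python3 -m inch '[{"x":-0.003,"y":0,"z":0.02,"yaw":0,"gripper":0.75},{"x":0,"y":0,"z":0.02,"yaw":0,"gripper":0.75},{"x":0,"y":0,"z":0.015,"yaw":0,"gripper":0.75},{"x":0,"y":0,"z":0.005,"yaw":0,"gripper":0.75},{"x":0,"y":0,"z":0,"yaw":0,"gripper":0.75},{"x":0,"y":0,"z":0,"yaw":0,"gripper":0.2},{"x":0,"y":0,"z":0,"yaw":0,"gripper":0.2},{"x":0,"y":0,"z":0,"yaw":0,"gripper":0.2}]'
python3 -m inch '[{"x":0,"y":0,"z":0,"yaw":0,"gripper":0.2},{"x":0,"y":0,"z":0,"yaw":0,"gripper":0.2},{"x":0,"y":0,"z":0,"yaw":0,"gripper":0.2},{"x":0,"y":0,"z":0,"yaw":0,"gripper":0.2},{"x":0,"y":0,"z":0,"yaw":0,"gripper":0.2}]'
python3 -m inch '[{"x":0,"y":0,"z":-0.02,"yaw":0,"gripper":0.2},{"x":0,"y":0,"z":-0.03,"yaw":0,"gripper":0.2},{"x":0,"y":0,"z":-0.04,"yaw":0,"gripper":0.2},{"x":0,"y":0,"z":-0.04,"yaw":0,"gripper":0.2},{"x":0,"y":0,"z":-0.04,"yaw":0,"gripper":0.2},{"x":0,"y":0,"z":0,"yaw":0,"gripper":0.2}]'
python3 -c "
from h import *
go(.5592,.1868,90,.019)"
```

```text
t: 20.2
ee_pos: [0.577, -0.0868, 0.0082]
orientation: [0.001, 0.687, 0.726, 0.001]
wrist_force: [0.1, 0.1, -0.3]
gripper_width: 0.606
grasp_force: 0.0
t: 20.62
ee_pos: [0.5767, -0.0868, 0.0075]
orientation: [0.001, 0.687, 0.726, 0.001]
wrist_force: [0.4, -0.2, 5.6]
gripper_width: 0.479
grasp_force: 30.0
t: 21.12
ee_pos: [0.5799, -0.0868, 0.1846]
orientation: [0.005, 0.687, 0.726, 0.003]
wrist_force: [1.5, 0.4, -0.6]
gripper_width: 0.478
grasp_force: 30.0
t21.1 at [ 0.5799 -0.0868  0.1846] phi 93.2 yaw 3.2 shift final [ 0.2736 -0.0207] shift now [ 0.2743 -0.0055] dz 0.1656 q7 0.05 w 0.478 F 30.0 wf [ 1.5  0.4 -0.6]
```

```bash
python3 -m inch '[{"x":0.034,"y":-0.001,"z":0,"yaw":3,"gripper":0.2},{"x":0.034,"y":-0.002,"z":0,"yaw":0,"gripper":0.2},{"x":0.034,"y":-0.003,"z":0,"yaw":0,"gripper":0.2},{"x":0.034,"y":-0.003,"z":0,"yaw":0,"gripper":0.2},{"x":0.034,"y":-0.003,"z":0,"yaw":0,"gripper":0.2},{"x":0.034,"y":-0.003,"z":0,"yaw":0,"gripper":0.2},{"x":0.034,"y":-0.003,"z":0,"yaw":0,"gripper":0.2},{"x":0.034,"y":-0.003,"z":0,"yaw":0,"gripper":0.2}]' >/dev/null
python3 -m inch '[{"x":0,"y":0,"z":0.02,"yaw":0,"gripper":0.2},{"x":0,"y":0,"z":0.03,"yaw":0,"gripper":0.2},{"x":0,"y":0,"z":0.03,"yaw":0,"gripper":0.2},{"x":0,"y":0,"z":0.03,"yaw":0,"gripper":0.2},{"x":0,"y":0,"z":0.01,"yaw":0,"gripper":0.2},{"x":0,"y":0,"z":0,"yaw":0,"gripper":0.2},{"x":0,"y":0,"z":0,"yaw":0,"gripper":0.2}]' >/dev/null
python3 - <<'E'
from h import *
go(.5592,.1868,90,.0205)
crop(camera("side"),250,190,160,120,5,"pics/g1.png")
E
```

```text
t22.4 at [0.5519 0.1852 0.0565] phi 90.2 yaw 0.2 shift final [0.0016 0.0073] shift now [0.0016 0.0073] dz 0.036 q7 -0.58 w 0.484 F 30.0 wf [ 0.3 -0.2 -0.7]
```

View pics/g1.png

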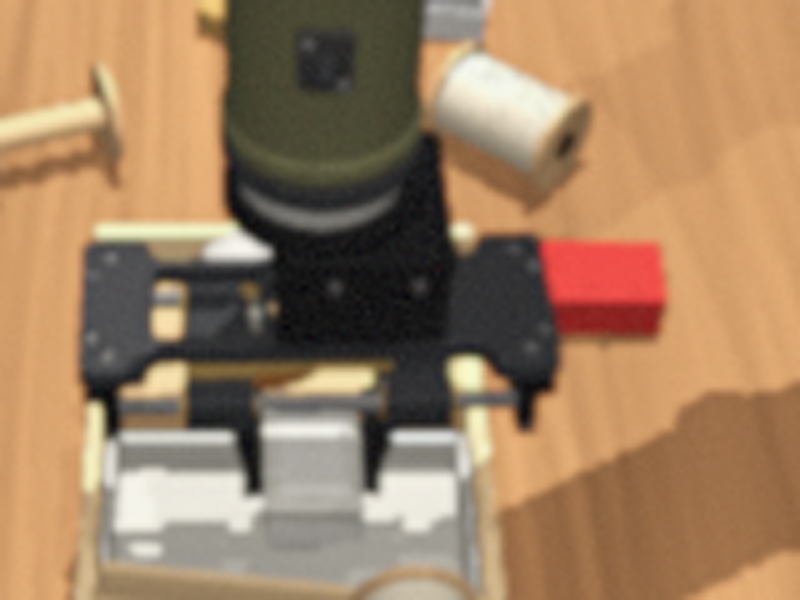

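The tin is level between the fingers, its near face at (262–365, 415–515), over the tray. Lowering it.

```bash
python3 -m inch '[{"x":0,"y":0.006,"z":0.01,"yaw":0,"gripper":0.2},{"x":0,"y":0,"z":0.01,"yaw":0,"gripper":0.2},{"x":0,"y":0,"z":0.01,"yaw":0,"gripper":0.2},{"x":0,"y":0,"z":0.003,"yaw":0,"gripper":0.2},{"x":0,"y":0,"z":0,"yaw":0,"gripper":0.2},{"x":0,"y":0,"z":0,"yaw":0,"gripper":0.2}]'
python3 -m inch '[{"x":0,"y":0,"z":0.001,"yaw":0,"gripper":0.2},{"x":0,"y":0,"z":0.001,"yaw":0,"gripper":0.2},{"x":0,"y":0,"z":0,"yaw":0,"gripper":0.2}]'
```

```text
t: 22.92
ee_pos: [0.5578, 0.1852, 0.0232]
orientation: [-0.0, 0.706, 0.708, -0.0]
wrist_force: [0.7, 0.5, -1.6]
gripper_width: 0.48
grasp_force: 30.0
t: 23.17
ee_pos: [0.5582, 0.1852, 0.0217]
orientation: [0.0, 0.706, 0.708, 0.0]
wrist_force: [-0.1, 0.7, -2.4]
gripper_width: 0.475
grasp_force: 30.0
```

```bash
python3 -m inch '[{"x":0,"y":0,"z":0.001,"yaw":0,"gripper":0.2},{"x":0,"y":0,"z":0,"yaw":0,"gripper":0.7},{"x":0,"y":0,"z":0,"yaw":0,"gripper":0.8},{"x":0,"y":0,"z":0,"yaw":0,"gripper":0.8},{"x":0,"y":0,"z":-0.01,"yaw":0,"gripper":0.8},{"x":0,"y":0,"z":-0.03,"yaw":0,"gripper":0.8},{"x":0,"y":0,"z":-0.04,"yaw":0,"gripper":1},{"x":0,"y":0,"z":-0.04,"yaw":0,"gripper":1}]' >/dev/null
python3 -m inch '[{"x":0,"y":0,"z":-0.03,"yaw":0,"gripper":1},{"x":-0.034,"y":-0.012,"z":0,"yaw":0,"gripper":1},{"x":-0.034,"y":-0.012,"z":0,"yaw":0,"gripper":1},{"x":-0.034,"y":-0.012,"z":0,"yaw":0,"gripper":1},{"x":-0.034,"y":-0.012,"z":0,"yaw":0,"gripper":1},{"x":-0.034,"y":-0.012,"z":0,"yaw":0,"gripper":1},{"x":-0.034,"y":-0.012,"z":0,"yaw":0,"gripper":1},{"x":-0.034,"y":-0.012,"z":0,"yaw":0,"gripper":1}]' >/dev/null
python3 -m inch '[{"x":0,"y":0,"z":0,"yaw":-6,"gripper":1},{"x":0,"y":0,"z":0,"yaw":-6,"gripper":1},{"x":0,"y":0,"z":0,"yaw":-6,"gripper":1},{"x":0,"y":0,"z":0,"yaw":-6,"gripper":1},{"x":0,"y":0,"z":0,"yaw":-6,"gripper":1},{"x":0,"y":0,"z":0,"yaw":-6,"gripper":1},{"x":0,"y":0,"z":0,"yaw":-6,"gripper":1},{"x":0,"y":0,"z":0,"yaw":-6,"gripper":1}]' >/dev/null
python3 - <<'E'
from h import *
go(.4324,-.0816,138.3,.011)
c=camera("top");crop(c,120,185,240,135,3.3333,"pics/i1.png")
E
```

```text
t25.2 at [ 0.4751 -0.0528  0.1715] phi 138.5 yaw 0.2 shift final [ 0.0127 -0.0499] shift now [ 0.0129 -0.0498] dz 0.1605 q7 0.90 w 0.995 F 0.0 wf [ 0.5 -0.5  0.3]
```

View pics/i1.png

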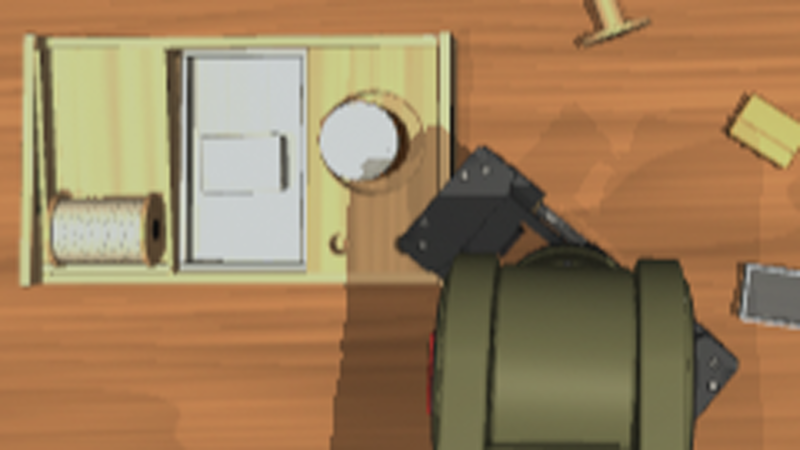

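The tin lies flat in the tray at (200–285, 132–192), jar and reel unchanged. Now reel A.

```bash
python3 -m inch '[{"x":0.006,"y":-0.025,"z":0,"yaw":0,"gripper":1},{"x":0.006,"y":-0.025,"z":0,"yaw":0,"gripper":1},{"x":0,"y":0,"z":0.02,"yaw":0,"gripper":1},{"x":0,"y":0,"z":0.03,"yaw":0,"gripper":1},{"x":0,"y":0,"z":0.03,"yaw":0,"gripper":1},{"x":0,"y":0,"z":0.02,"yaw":0,"gripper":1},{"x":0,"y":0,"z":0,"yaw":0,"gripper":1},{"x":0,"y":0,"z":0,"yaw":0,"gripper":1}]'
python3 -c "
from h import *
go(.4324,-.0816,138.3,.011)"
```

```text
t: 25.88
ee_pos: [0.4322, -0.082, 0.0706]
orientation: [-0.001, 0.357, 0.934, 0.0]
wrist_force: [-0.6, 0.5, 0.6]
gripper_width: 1.003
grasp_force: 0.0
t25.9 at [ 0.4322 -0.082   0.0706] phi 138.1 yaw -0.2 shift final [0.0001 0.0005] shift now [0.0001 0.0005] dz 0.0596 q7 0.95 w 1.003 F 0.0 wf [-0.6  0.5  0.6]
```

```bash
python3 -m inch '[{"x":-0.002,"y":0,"z":0.02,"yaw":0,"gripper":1},{"x":0,"y":0,"z":0.02,"yaw":0,"gripper":1},{"x":0,"y":0,"z":0.015,"yaw":0,"gripper":1},{"x":0,"y":0,"z":0.005,"yaw":0,"gripper":1},{"x":0,"y":0,"z":0,"yaw":0,"gripper":1},{"x":0,"y":0,"z":0,"yaw":0,"gripper":0.6},{"x":0,"y":0,"z":0,"yaw":0,"gripper":0.6},{"x":0,"y":0,"z":0,"yaw":0,"gripper":0.6}]'
python3 -m inch '[{"x":0,"y":0,"z":0,"yaw":0,"gripper":0.2},{"x":0,"y":0,"z":0,"yaw":0,"gripper":0.2},{"x":0,"y":0,"z":0,"yaw":0,"gripper":0.2},{"x":0,"y":0,"z":0,"yaw":0,"gripper":0.2},{"x":0,"y":0,"z":0,"yaw":0,"gripper":0.2},{"x":0,"y":0,"z":0,"yaw":0,"gripper":0.2},{"x":0,"y":0,"z":0,"yaw":0,"gripper":0.2},{"x":0,"y":0,"z":0,"yaw":0,"gripper":0.2}]'
python3 -m inch '[{"x":0,"y":0,"z":-0.02,"yaw":0,"gripper":0.2},{"x":0,"y":0,"z":-0.03,"yaw":0,"gripper":0.2},{"x":0,"y":0,"z":-0.04,"yaw":0,"gripper":0.2},{"x":0,"y":0,"z":-0.04,"yaw":0,"gripper":0.2},{"x":0,"y":0,"z":-0.04,"yaw":0,"gripper":0.2},{"x":0,"y":0,"z":0,"yaw":0,"gripper":0.2}]'
python3 -c "
from h import *
go(.596,.288,88.8,.05)"
```

```text
t: 26.55
ee_pos: [0.4352, -0.084, 0.0119]
orientation: [0.001, 0.357, 0.934, -0.0]
wrist_force: [0.5, 0.1, 0.1]
gripper_width: 0.849
grasp_force: 0.0
t: 27.22
ee_pos: [0.434, -0.0838, 0.0106]
orientation: [-0.0, 0.357, 0.934, -0.0]
wrist_force: [-0.5, 0.2, -0.1]
gripper_width: 0.509
grasp_force: 30.0
t: 27.72
ee_pos: [0.4387, -0.0844, 0.1881]
orientation: [0.007, 0.357, 0.934, 0.0]
wrist_force: [2.0, -0.8, -0.6]
gripper_width: 0.506
grasp_force: 30.0
t27.7 at [ 0.4387 -0.0844  0.1881] phi 138.2 yaw 49.4 shift final [0.3756 0.1495] shift now [0.1311 0.3824] dz 0.1381 q7 1.02 w 0.506 F 30.0 wf [ 2.  -0.8 -0.6]
```

```bash
python3 -m inch '[{"x":0,"y":0,"z":0,"yaw":6.2,"gripper":0.2},{"x":0,"y":0,"z":0,"yaw":6.2,"gripper":0.2},{"x":0,"y":0,"z":0,"yaw":6.2,"gripper":0.2},{"x":0,"y":0,"z":0,"yaw":6.2,"gripper":0.2},{"x":0,"y":0,"z":0,"yaw":6.2,"gripper":0.2},{"x":0,"y":0,"z":0,"yaw":6.2,"gripper":0.2},{"x":0,"y":0,"z":0,"yaw":6.2,"gripper":0.2},{"x":0,"y":0,"z":0,"yaw":6,"gripper":0.2}]' >/dev/null
python3 -m inch '[{"x":0.034,"y":0.0136,"z":0,"yaw":0,"gripper":0.2},{"x":0.034,"y":0.0136,"z":0,"yaw":0,"gripper":0.2},{"x":0.034,"y":0.0136,"z":0,"yaw":0,"gripper":0.2},{"x":0.034,"y":0.0136,"z":0,"yaw":0,"gripper":0.2},{"x":0.034,"y":0.0136,"z":0,"yaw":0,"gripper":0.2},{"x":0.034,"y":0.0136,"z":0,"yaw":0,"gripper":0.2},{"x":0.034,"y":0.0136,"z":0,"yaw":0,"gripper":0.2},{"x":0.034,"y":0.0136,"z":0,"yaw":0,"gripper":0.2}]' >/dev/null
python3 -m inch '[{"x":0.034,"y":0.0136,"z":0,"yaw":0,"gripper":0.2},{"x":0.034,"y":0.0136,"z":0,"yaw":0,"gripper":0.2},{"x":0.034,"y":0.0136,"z":0,"yaw":0,"gripper":0.2},{"x":0,"y":0,"z":0.02,"yaw":0,"gripper":0.2},{"x":0,"y":0,"z":0.02,"yaw":0,"gripper":0.2},{"x":0,"y":0,"z":0.02,"yaw":0,"gripper":0.2},{"x":0,"y":0,"z":0.01,"yaw":0,"gripper":0.2},{"x":0,"y":0,"z":0,"yaw":0,"gripper":0.2}]' >/dev/null
python3 - <<'E'
from h import *
go(.596,.288,88.8,.05)
crop(camera("side"),240,200,160,120,5,"pics/j1.png")
E
```

```text
t29.7 at [0.5898 0.2857 0.1067] phi 88.8 yaw -0.0 shift final [0.0025 0.0062] shift now [0.0025 0.0062] dz 0.0567 q7 -0.78 w 0.510 F 30.0 wf [-0.  -0.4 -0.7]
```

View pics/j1.png

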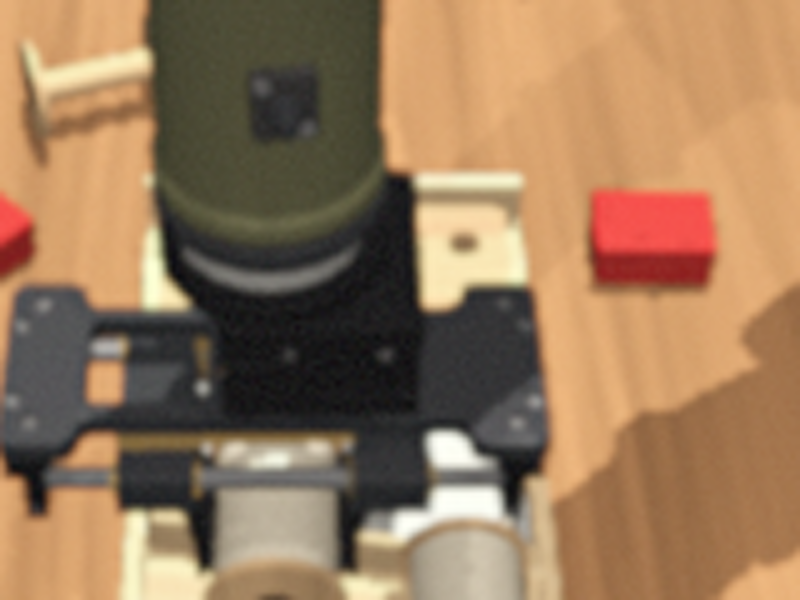

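The reel is held square; its near flange top is at (272,562). Checking its lateral offset.

```bash
python3 - <<'E'
from h import *
s=camera("side")
print(cp(s,240,200,5,272,562,.150),"inner face of near flange: centre y = -.032")
E
```

```text
[0.59151196 0.32093195 0.15      ] inner face of near flange: centre y = -.032
```

```bash
python3 -m inch '[{"x":-0.003,"y":0.005,"z":0.01,"yaw":0,"gripper":0.2},{"x":0,"y":0,"z":0.015,"yaw":0,"gripper":0.2},{"x":0,"y":0,"z":0.015,"yaw":0,"gripper":0.2},{"x":0,"y":0,"z":0.01,"yaw":0,"gripper":0.2},{"x":0,"y":0,"z":0.004,"yaw":0,"gripper":0.2},{"x":0,"y":0,"z":0,"yaw":0,"gripper":0.2},{"x":0,"y":0,"z":0,"yaw":0,"gripper":0.2}]'
```

```text
t: 30.4
ee_pos: [0.5963, 0.2841, 0.0562]
orientation: [-0.0, 0.715, 0.7, -0.0]
wrist_force: [-0.4, -0.0, -1.2]
gripper_width: 0.511
grasp_force: 30.0
```

```bash
python3 -m inch '[{"x":0,"y":0,"z":0.002,"yaw":0,"gripper":0.2},{"x":0,"y":0,"z":0.001,"yaw":0,"gripper":0.2},{"x":0,"y":0,"z":0,"yaw":0,"gripper":0.2},{"x":0,"y":0,"z":0,"yaw":0,"gripper":0.2}]'
```

```text
t: 30.73
ee_pos: [0.5967, 0.284, 0.0539]
orientation: [0.0, 0.715, 0.699, 0.0]
wrist_force: [0.2, 0.9, -1.8]
gripper_width: 0.51
grasp_force: 30.0
```

```bash
python3 -m inch '[{"x":0,"y":0,"z":0.003,"yaw":0,"gripper":0.2},{"x":0,"y":0,"z":0.001,"yaw":0,"gripper":0.2},{"x":0,"y":0,"z":0,"yaw":0,"gripper":0.2},{"x":0,"y":0,"z":0,"yaw":0,"gripper":0.65},{"x":0,"y":0,"z":0,"yaw":0,"gripper":0.7},{"x":0,"y":0,"z":0,"yaw":0,"gripper":0.75},{"x":0,"y":0,"z":0,"yaw":0,"gripper":0.75},{"x":0,"y":0,"z":0,"yaw":0,"gripper":0.75}]'
python3 -m inch '[{"x":0,"y":0,"z":-0.01,"yaw":0,"gripper":0.75},{"x":0,"y":0,"z":-0.01,"yaw":0,"gripper":0.75},{"x":0,"y":0,"z":-0.02,"yaw":0,"gripper":0.8},{"x":0,"y":0,"z":-0.04,"yaw":0,"gripper":0.9},{"x":0,"y":0,"z":-0.04,"yaw":0,"gripper":1},{"x":0,"y":0,"z":-0.03,"yaw":0,"gripper":1}]'
python3 -m inch '[{"x":-0.034,"y":-0.012,"z":0,"yaw":0,"gripper":1},{"x":-0.034,"y":-0.012,"z":0,"yaw":0,"gripper":1},{"x":-0.034,"y":-0.012,"z":0,"yaw":0,"gripper":1},{"x":-0.034,"y":-0.012,"z":0,"yaw":0,"gripper":1},{"x":-0.034,"y":-0.012,"z":0,"yaw":0,"gripper":1},{"x":-0.034,"y":-0.012,"z":0,"yaw":0,"gripper":1},{"x":-0.034,"y":-0.012,"z":0,"yaw":0,"gripper":1},{"x":-0.034,"y":0,"z":0,"yaw":0,"gripper":1}]' >/dev/null
python3 -m inch '[{"x":-0.034,"y":0,"z":0,"yaw":0,"gripper":1},{"x":-0.034,"y":0,"z":0,"yaw":0,"gripper":1},{"x":-0.034,"y":0,"z":0,"yaw":0,"gripper":1},{"x":-0.034,"y":0,"z":0,"yaw":0,"gripper":1},{"x":0,"y":0,"z":0,"yaw":0,"gripper":1},{"x":0,"y":0,"z":0,"yaw":0,"gripper":1}]'
python3 - <<'E'
from h import *
crop(camera("top"),110,145,270,185,2.96,"pics/k1.png")
E
```

```text
t: 31.4
ee_pos: [0.5967, 0.284, 0.0497]
orientation: [0.0, 0.715, 0.699, 0.0]
wrist_force: [1.1, 0.1, 0.5]
gripper_width: 0.731
grasp_force: 0.1
t: 31.9
ee_pos: [0.5972, 0.2849, 0.2044]
orientation: [0.001, 0.715, 0.7, 0.002]
wrist_force: [0.3, 0.5, 0.5]
gripper_width: 0.94
grasp_force: 0.0
t: 33.07
ee_pos: [0.5039, -0.1244, 0.2006]
orientation: [0.001, 0.716, 0.698, 0.0]
wrist_force: [0.3, 0.9, 0.0]
gripper_width: 0.998
grasp_force: 0.0
```

View pics/k1.png

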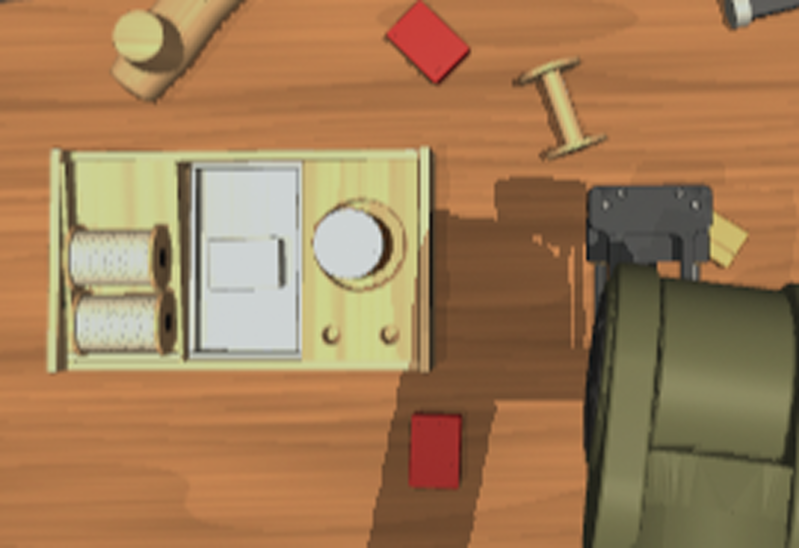

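Both reels lie crosswise at the stop, centres about (119,257) and (123,322). The tin and jar are in place and the bare reel is unmoved. One last numeric check.

```bash
python3 - <<'E'
from h import *
c=camera("top");a=np.radians(-1.2);Rm=np.array([[np.cos(a),np.sin(a)],[-np.sin(a),np.cos(a)]])
f=lambda U,V,z,o:(Rm@(cp(c,110,145,2.96,U,V,z)[:2]-o)).round(4)
print(f(119,257,.07,[.5613,.2857]),f(123,322,.062,[.5613,.2857]),"jar",f(350,243,.092,[.5568,.088]),"tin",f(245,263,.041,[.5592,.1868]))
print("empties",cp(c,110,145,2.96,562,110,.035),status.get_state()["joint_velocities"].round(3))
E
```

```text
[ 0.0022 -0.0043] [-0.0505 -0.0055] jar [0.0128 0.0028] tin [-0.003  -0.0009]
empties [ 0.67705916 -0.08027854  0.035     ] [-0.016  0.    -0.014  0.006  0.003 -0.003 -0.001]
```

All within tolerance, so I'm handing it in.

```bash
python3 -c "
from bench import workorder
print(workorder.finish_job())"
```

```text
the job is handed in; nothing more can be done
None
```

The caddy is restocked and the job handed in at about 33 s (no verdict was returned): in the last picture both full reels lay crosswise at the chute stop, the jar stood in its well and the tin lay flat in the tray; the bare reel was within 3 mm of its start, and the open jar and open tin were not touched or re-measured.

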